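# Index the enamel turntable five clicks and bring in the hand rest

### The job

Get the plate ready for painting its next petal: with the hand rest still parked, turn the clicking turntable anticlockwise (seen from above) all the way back to its end stop, then turn it clockwise five clicks and leave it resting in that click. Then swing the wooden hand rest in over the plate as far as it goes, leave both there, and do not disturb anything else on the bench.

Things in the scene. Friction and masses are not known exactly. Their poses are not given: they have to be found in the camera images.
- indexer: Fixed indexing stand: plywood board 250 (x) by 350 (y) by 18 mm, its y side from -140 to +210 mm. Origin: on the bench, on the vertical axis of the turntable; x away from the robot at yaw 0, y to its left, z up. A grey drum (radius 62 mm) carries the turntable; a steel pillar (26 mm across) for the hand rest stands at (20, 175) mm.
- plate_top (a point): Centre of the top of the white enamel plate (radius 54 mm, 79 mm above the bench), on the turntable's axis. The plate is fixed on the turntable, a steel disc of radius 86 mm, its top 65 mm above the bench.
- turntable (a joint): Turntable angle, rad: 0 at the anticlockwise end stop, growing clockwise seen from above to the other stop at 4.19 (eight clicks). Spring detents every 0.5236 (30 degrees), the first at 0. Passing a click takes 5 to 6 N at the handle; past half-way it jumps by itself into the next click, and when let go it settles in the nearest. It starts between clicks 2 and 8.
- handle_top (a point): Centre of the top of the turntable's red handle post: upright, 16 mm across, 41 mm tall above the disc, its top 106 mm above the bench, 72 mm from the turntable's axis. In the stand's frame it lies at -60 degrees (from +x towards +y) minus the joint value. It can be pushed sideways with shut fingers.
- rest_arm (a joint): Angle of the wooden hand rest, rad: 0 parked (the bar points from the pillar along the stand's -x, towards the robot), growing anticlockwise seen from above to its stop at 1.571, where it points along the stand's -y, over the plate. It stays where it is left; about 1.5 N at its knob moves it. It starts between 0 and 0.25.
- rest_knob_top (a point): Centre of the top of the hand rest's black knob: upright, 20 mm across, 40 mm tall, on the bar 90 mm from the pillar's axis, its top 175 mm above the bench. The bar is 32 mm wide, 14 mm thick, its underside 121 mm above the bench (it passes over the handle post), and reaches 165 mm from the pillar's axis.
- colour_jar: Bystander: small closed jar with blue cap, 40 mm across, 46 mm tall, standing on the stand's board near its far right corner. Origin at its underside.
- bowl: Bystander: white bowl 130 mm across, 55 mm tall, on the bench to the right. Origin at its underside.
- board: Bystander: cream ceramic firing board 190 by 150 by 16 mm with a pink ring painted on it, on the bench to the left. Origin at its underside.
- lighter: Bystander: black table lighter on a round foot, 132 mm tall, on the bench to the right. Origin at its underside.
- spatula: Bystander: spatula 190 mm long lying on the bench to the left. Origin at its underside.
- spirit: Bystander: bottle 56 mm across, 130 mm tall, on the bench far to the right. Origin at its underside.

How it is judged:
By the outcome, as a careful person would: the job done as asked, in the order asked, and still so for the second after the job is handed in, with the robot touching nothing.
It also fails if it takes over 72 s, if anything falls off the work surface, if the arm or the gripper's body presses on something with over 40 N, if the wrist force passes 120 N, or if a joint passes its speed limit or range.

### The arm

A 6-joint arm with a two-finger parallel gripper is mounted at the origin on the work surface. World frame = base frame: x ahead of the robot, y to its left, z up, the work surface at z = 0. Lengths are in m, angles in rad, forces in N, time in s.
With the tool pointing down it reaches from about 0.25 to 0.8 m from the base axis. Payload 8.5 kg.
Tool frame: the origin (TCP) lies midway between the tips of the shut fingers; the grasp point (between the pads) lies 19 mm behind it; z points along the fingers, y is the line along which they close (so a half turn about z gives the same grasp; the last joint's range is limited). The gripper opens to 85 mm and grips with 20 to 120 N. Pads are 22 mm wide; open, the fingers measure 114 mm over their backs; the gripper's body (76 mm by 85 mm) begins 54 mm behind the grasp point. The pads swing forward as they close: fully open they stand 13 mm farther back than shut.
Start: joints at [1.124, 0.238, -0.013, 1.319, 0, 1.571], TCP at [0.227, 0.473, 0.231] pointing down, gripper open.
Joint ranges: [-2.66, 2.66], [-1.03, 1.9], [-1.14, 1.46], [-1.82, 2.27], [-1.45, 1.34], [-3.14, 3.14]. Speed limits (rad/s): [2.22, 2.22, 2.79, 3.14, 3.14, 3.14].

### API

Orientations are given as a unit quaternion [w, x, y, z].
In Python, from rig import manip gives the robot as it stands.
- The arm moves only by the tool jog_arm, never from a script. Its argument "commands" is a list of rows, each an object of numbers: "x", "y", "z": the shift along the world's x, y, z normalised to -1 to 1, where 1 is 0.25 m; "roll": the turn about the world's z normalised to -1 to 1, where 1 is 5 degrees; "jaw": the gripper command: -1 is fully open, 1 is shut, values between are in proportion. In form: [{"x": .., "y": .., "z": .., "roll": .., "jaw": ..}, ...]. A call has 1 to 12 rows; each row shifts and turns the commanded pose from where the row before left it; what a row does not reach is not made up. A row lasts 1/10 s, in which the tool goes at most 50 mm and 8.59 degrees, less where a joint would pass 70% of its speed; a pose out of reach is approached as far as the arm can. A call with a number of a shift or a turn outside -1 to 1 is refused whole. A call with a gripper value outside its range is refused whole. The fingers move at their own pace and stop on an object; the grip force is fixed at half the most. Time passes only in rows, so rows that do not move let the fingers close. It gives the time, the measured TCP pose, the force, the opening and the grip force at its end, in the units of the state.
- manip.get_state(): the state, without advancing time (a new reading comes with each control period).
- manip.snapshot(name): name is "scene" or "side" or "wrist"; returns a dict with "image" (400x640x3 uint8, blue, green, red), "fovy" (degrees; the focal length in pixels is half the picture's height over the tangent of half this angle, whatever the lens; pixels are square), "cx", "cy" (the principal point, pixels), "world_from_camera" (4x4, takes a point from camera to world coordinates). Camera axes: x right, y up, looking along -z (the intrinsics and any distortion apply to the point x, -y, -z); pixel columns grow to the right and rows downward; lengths in m; the calibration is good to about 2 mm. A picture is of the moment at which its call begins. There is no depth.
- manip.finish_job(): hands the job in; it is judged then, once.
The state is a dict: "t": time; "q": joint angles; "joint_velocities": joint speeds; "effort": joint torques, N m; "ee_pos": TCP position; "orientation": TCP orientation; "force": force on the tool from outside, world axes, zero at the start; "torque": the same for the moment, N m; "grip_width": finger opening in m; "grip_force": force on a finger pad.
Only numpy, scipy, OpenCV 4.12 (cv2) and the standard library are available. Lean on these libraries where they do the work, as an engineer would, in place of code of your own. Each camera call takes 0.05 s, during which the arm holds its last target. There are 200 camera calls.

## Working session

There is one attempt and no reset: what is moved stays moved. The work goes in short steps, Python scripts to look and compute and a tool call to move; the robot and the scene stay as the last step left them, time stands still between calls to the robot, and variables do not carry over. Pictures are saved under pics/ and viewed, at most 10 in all, crops included, and the job is handed in when it is done.

Besides the shell and the picture viewer there is one more tool, called after "Call:" in YAML: its name, and indented under it one key for each argument. jog_arm: Moves the arm, as the interface text tells. Scaled input: -1 to 1 covers 0.25 m each way for a shift and 5 degrees each way for a turn. Its arguments: {"type":"object","properties":{"commands":{"type":"array","items":{"type":"object","properties":{"x":{"type":"number","minimum":-1,"maximum":1},"y":{"type":"number","minimum":-1,"maximum":1},"z":{"type":"number","minimum":-1,"maximum":1},"roll":{"type":"number","minimum":-1,"maximum":1},"jaw":{"type":"number"}}}}},"required":["commands"]}

```bash
mkdir -p pics; ls
cat > h.py <<'E'
import numpy as np, cv2
from rig import manip
def snap(n,f=None):
    s=manip.snapshot(n)
    if f: cv2.imwrite('pics/'+f,s['image'])
    return s
def ray(s,u,v):
    f=200/np.tan(np.radians(s['fovy'])/2)
    T=np.array(s['world_from_camera'])
    d=T[:3,:3]@np.array([(u-s['cx'])/f,-(v-s['cy'])/f,-1])
    return T[:3,3],d
def onz(s,u,v,z):
    o,d=ray(s,u,v); return o+d*(z-o[2])/d[2]
E
python3 - <<'E'
from h import *
a=snap('scene','s1.png');b=snap('side','d1.png')
print({k:a[k] for k in a if k!='image'}); print({k:b[k] for k in b if k!='image'})
print(manip.get_state())
E
```

```text
pics
{'fovy': 54.26442033296604, 'cx': 320.7062753961732, 'cy': 195.6923276039153, 'world_from_camera': array([[ 0.56066918, -0.58207292,  0.58893224,  1.33087683],
       [ 0.82785181,  0.3788758 , -0.4136599 , -0.62855086],
       [ 0.01764805,  0.71947497,  0.69429411,  1.06636357],
       [ 0.        ,  0.        ,  0.        ,  1.        ]])}
{'fovy': 43.85989514763139, 'cx': 312.4560114147592, 'cy': 192.78095301614727, 'world_from_camera': array([[-0.93764511,  0.2346205 , -0.25646611,  0.05247439],
       [-0.34703297, -0.58996706,  0.72904526,  1.31646918],
       [ 0.01974241,  0.77258792,  0.63460078,  1.35479359],
       [ 0.        ,  0.        ,  0.        ,  1.        ]])}
{'t': 0.1, 'q': array([ 1.12402973e+00,  2.38710251e-01, -1.41455899e-02,  1.31920872e+00,
       -9.75756090e-06,  1.57079963e+00]), 'joint_velocities': array([ 2.26359424e-03,  1.18147776e-04,  3.02260475e-03, -5.92752232e-04,
       -9.74137640e-05,  8.17557677e-04]), 'effort': array([-1.69929172e-04, -5.39721966e+01,  3.46997774e+01,  1.34543140e-02,
       -8.34790899e-05, -4.26451425e-05]), 'ee_pos': array([0.22667185, 0.47313948, 0.23075693]), 'orientation': array([-1.35717355e-04,  2.21531685e-01,  9.75152968e-01, -6.19442110e-04]), 'force': array([ 0.13595981, -0.2843768 , -0.93393558]), 'torque': array([ 0.03628671, -0.03688591,  0.0038636 ]), 'grip_force': 0.0, 'grip_width': 0.08531857268738326}
```

View pics/s1.png

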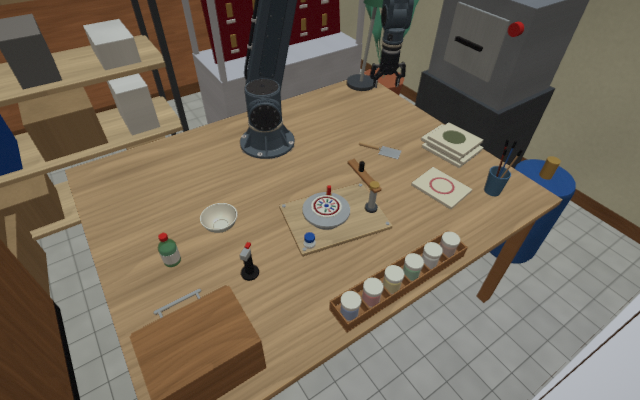

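View pics/d1.png

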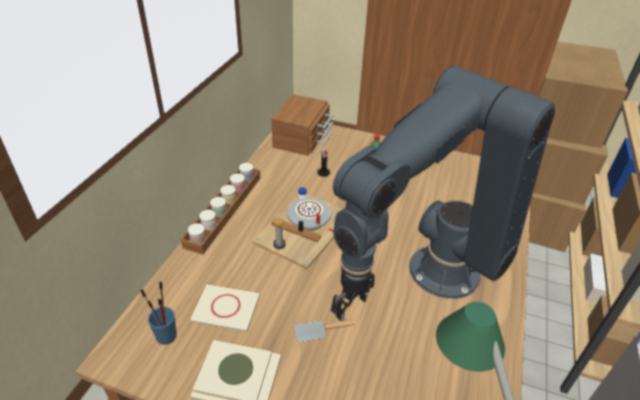

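The scene view shows the stand at about (335,215), with the plate at (326,206), the red handle at (329,188), the knob at (361,166) and the pillar at (372,205). The side view is blurry but also shows all of them: plate (308,209), handle (319,217) and knob (301,225).

Run:
```python
from h import *
a=snap('scene');b=snap('side')
im=a['image'][145:260,265:405]; cv2.imwrite('pics/c1.png',cv2.resize(im,None,fx=5,fy=5,interpolation=cv2.INTER_CUBIC))
def comps(s,m,box,n):
    k=np.zeros_like(m);x0,y0,x1,y1=box;k[y0:y1,x0:x1]=m[y0:y1,x0:x1]
    c,l,st,ce=cv2.connectedComponentsWithStats(k)
    for i in range(1,c):
        if st[i,4]>6: print(n,st[i],ce[i].round(1))
for n,s,box in(('scene',a,(265,145,405,260)),('side',b,(250,175,350,270))):
    h=cv2.cvtColor(s['image'],cv2.COLOR_BGR2HSV)
    red=((h[...,0]<6)|(h[...,0]>173))&(h[...,1]>150)&(h[...,2]>80)
    blue=(abs(h[...,0].astype(int)-115)<12)&(h[...,1]>150)
    blk=h[...,2]<45
    for nm,m in(('red',red),('blue',blue),('blk',blk)): comps(s,m.astype(np.uint8),box,n+nm)
```

```text
scenered [327 186   4   9  32] [328.5 189.9]
sceneblue [305 233  10  10  77] [309.3 237.4]
sceneblk [359 162   5  10  41] [361.3 166.7]
sceneblk [366 209  10   4  13] [370.6 211. ]
sidered [317 214   2   9  17] [317.5 218.2]
sideblue [300 189   5   4  20] [302.  190.5]
sideblk [300 223   2   7  14] [300.5 226. ]
sideblk [337 234  13  20 119] [344.  242.2]
```

View pics/c1.png

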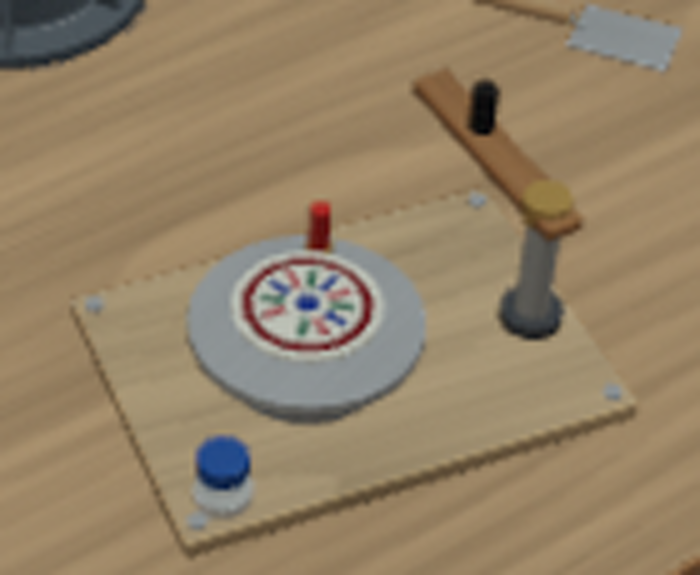

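The crop shows the plate centre at crop (308,303), board corners at (73,303), (190,545) and (633,407), the handle top at (320,206) and the knob top at (486,86). Nothing blocks any of them.

```bash
cat >> h.py <<'E'
def crop(s,x,y,z): return onz(s,x/5+265-.4,y/5+145-.4,z)
E
python3 - <<'E'
from h import *
a=snap('scene')
P=crop(a,308,303,.079);C=[crop(a,*p,.018) for p in((73,303),(190,545),(633,407),(480,190))]
H=crop(a,320,206,.106);K=crop(a,486,86,.175)
print('plate',P,'H',H,'K',K);print(np.array(C))
xd=C[1]-C[0]; yd=C[2]-C[1]
print(np.linalg.norm(xd),np.linalg.norm(yd),np.degrees([np.arctan2(xd[1],xd[0]),np.arctan2(yd[1],yd[0])-np.pi/2]))
# disc ellipse centre at z .065: crop disc extents
for yaw in np.radians([np.degrees(np.arctan2(-yd[0],yd[1]))]):
    R=np.array([[np.cos(yaw),-np.sin(yaw)],[np.sin(yaw),np.cos(yaw)]])
    o=C[1][:2]-R@[.125,-.14]; o2=C[2][:2]-R@[.125,.21]
    print('origin from corners',o,o2,C[0][:2]-R@[-.125,-.14])
    h=R.T@(H[:2]-P[:2]); print('handle r,ang',np.linalg.norm(h),np.degrees(np.arctan2(h[1],h[0])),'joint deg',(-60-np.degrees(np.arctan2(h[1],h[0])))%360)
    pil=P[:2]+R@[.02,.175]; k=R.T@(K[:2]-pil); print('pil',pil,'knob r, ang',np.linalg.norm(k),np.degrees(np.arctan2(k[1],k[0]))%360-180)
E
```

```text
plate [ 0.54431209 -0.05120226  0.079     ] H [ 0.48898529 -0.00317707  0.106     ] K [0.50957094 0.12664675 0.175     ]
[[ 0.39902738 -0.16379788  0.018     ]
 [ 0.63980385 -0.21143265  0.018     ]
 [ 0.70988699  0.12057316  0.018     ]
 [ 0.46635993  0.17297036  0.018     ]]
0.24544323243155608 0.3393221198591444 [-11.19078162 -11.91958602]
origin from corners [ 0.54641446 -0.04863393] [ 0.54420906 -0.05908158] [ 0.5502476  -0.05263383]
handle r,ang 0.07326304261070975 150.96070215452366 joint deg 149.03929784547634
pil [0.60002512 0.11589369] knob r, ang 0.09109109880688708 5.140166887077584
```

Call:
jog_arm:
  commands:
    - {"x": 0.08, "y": -0.15, "roll": -0.27, "jaw": 0.2}
    - {"x": 0.088, "y": -0.16, "roll": -0.27, "jaw": 0.2}
    - {"x": 0.088, "y": -0.16, "roll": -0.27, "jaw": 0.2}
    - {"x": 0.088, "y": -0.16, "roll": -0.27, "jaw": 0.2}
    - {"x": 0.088, "y": -0.16, "roll": -0.27, "jaw": 0.2}
    - {"x": 0.088, "y": -0.16, "roll": -0.27, "jaw": 0.2}
    - {"x": 0.088, "y": -0.16, "roll": -0.27, "jaw": 0.2}
    - {"x": 0.088, "y": -0.16, "roll": -0.27, "jaw": 0.2}
    - {"x": 0.088, "y": -0.16, "roll": -0.27, "jaw": 0.2}
    - {"x": 0.088, "y": -0.16, "roll": -0.27, "jaw": 0.2}
    - {"x": 0.088, "y": -0.16, "roll": -0.27, "jaw": 0.2}
    - {"x": 0.088, "y": -0.155, "roll": -0.27, "jaw": 0.2}

```text
$.commands[0]: bad value
```

Run:
```python
from h import *
snap('wrist','w1.png');s=manip.get_state()
print(s['t'],s['q'].round(3),s['ee_pos'],s['grip_width'],np.degrees(2*np.arctan2(s['orientation'][2],s['orientation'][1]))-90)
```

```text
0.3 [ 1.124  0.238 -0.014  1.319 -0.     1.571] [0.22676313 0.47332388 0.23106867] 0.08522435631343316 64.40188945001472
```

View pics/w1.png

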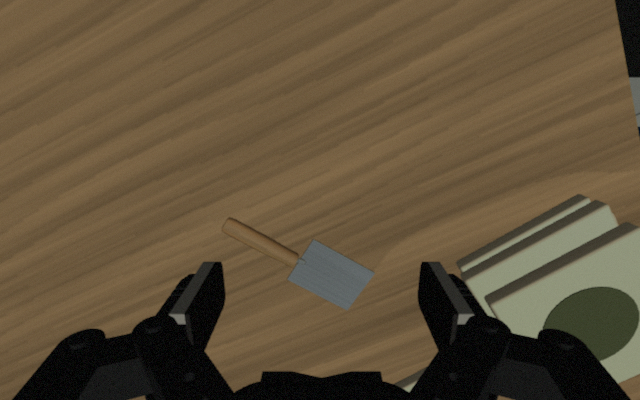

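The arm has not moved; the picture shows only the spatula below it. The row was refused, probably because it left out z, so I'll give every field.

Call:
jog_arm:
  commands:
    - {"x": 0.08, "y": -0.15, "z": 0, "roll": -0.27, "jaw": 0.2}
    - {"x": 0.088, "y": -0.16, "z": 0, "roll": -0.27, "jaw": 0.2}
    - {"x": 0.088, "y": -0.16, "z": 0, "roll": -0.27, "jaw": 0.2}
    - {"x": 0.088, "y": -0.16, "z": 0, "roll": -0.27, "jaw": 0.2}
    - {"x": 0.088, "y": -0.16, "z": 0, "roll": -0.27, "jaw": 0.2}
    - {"x": 0.088, "y": -0.16, "z": 0, "roll": -0.27, "jaw": 0.2}
    - {"x": 0.088, "y": -0.16, "z": 0, "roll": -0.27, "jaw": 0.2}
    - {"x": 0.088, "y": -0.16, "z": 0, "roll": -0.27, "jaw": 0.2}
    - {"x": 0.088, "y": -0.16, "z": 0, "roll": -0.27, "jaw": 0.2}
    - {"x": 0.088, "y": -0.16, "z": 0, "roll": -0.27, "jaw": 0.2}
    - {"x": 0.088, "y": -0.16, "z": 0, "roll": -0.27, "jaw": 0.2}
    - {"x": 0.088, "y": -0.155, "z": 0, "roll": -0.27, "jaw": 0.2}

```text
t: 1.5
ee_pos: [0.4894, -0.0048, 0.2314]
orientation: [0.0, 0.357, 0.934, 0.0]
force: [0.4, 0.6, -0.5]
grip_width: 0.0341
grip_force: 0.0
```

Run:
```python
from h import *
w=snap('wrist','w2.png');s=manip.get_state()
print(s['t'],s['q'].round(3),s['ee_pos'],s['grip_width'],np.degrees(2*np.arctan2(s['orientation'][2],s['orientation'][1]))-90)
h=cv2.cvtColor(w['image'],cv2.COLOR_BGR2HSV)
m=(((h[...,0]<6)|(h[...,0]>173))&(h[...,1]>150)&(h[...,2]>80)).astype(np.uint8)
c,l,st,ce=cv2.connectedComponentsWithStats(m)
for i in range(1,c):
    if st[i,4]>150: print(st[i],ce[i],onz(w,*ce[i],.106))
```

```text
1.55 [-0.017  0.181 -0.089  1.299 -0.003  0.718] [ 0.49251105 -0.00929714  0.23105362] 0.034675738802845434 47.89847760866587
[263 134  21  27 215] [273.0372093  147.02325581] [ 0.4396312  -0.01060225  0.106     ]
[315 179  18  18 249] [323.77108434 187.67871486] [ 0.49175098 -0.00309874  0.106     ]
```

View pics/w2.png

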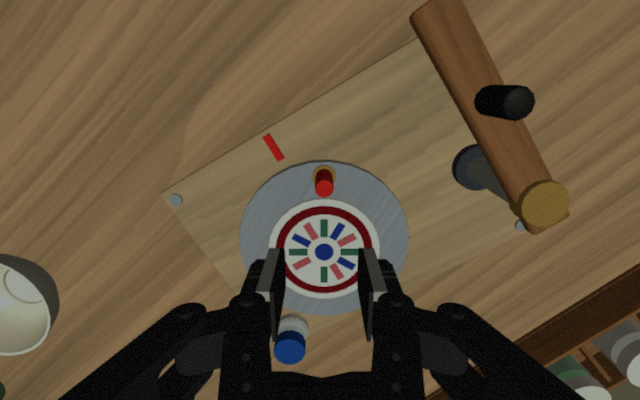

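The wrist view shows the handle top at (324,188), straight ahead of the plate centre at (324,251). The knob top is at (520,102) and the pillar cap at (543,204). I'll work out the centre and the arc rows.

Run:
```python
from h import *
w=snap('wrist')
c=onz(w,324,251,.079)[:2];H=onz(w,323.8,187.7,.106)[:2];K=onz(w,520,102,.175)[:2]
print(c,H,K,np.linalg.norm(H-c),np.degrees(np.arctan2(*(H-c)[::-1])), manip.get_state()['ee_pos'])
c=(c+np.array([.545,-.051]))/2; print(c)
t=np.radians(138.3+np.arange(0,166,5)); p=c+.072*np.c_[np.cos(t),np.sin(t)]
print(p[0],p[-1]);print((np.diff(p,axis=0)/.25).round(3).tolist())
```

```text
[ 0.54931071 -0.05612831] [ 0.49503637 -0.00782843] [0.51527339 0.12220757] 0.07265385401243522 138.33343855485523 [ 0.49094658 -0.00683779  0.2308805 ]
[ 0.54715535 -0.05356416]
[ 0.4933974  -0.00566757] [ 0.586685   -0.11374229]
[[-0.016, -0.019], [-0.014, -0.021], [-0.012, -0.022], [-0.01, -0.023], [-0.008, -0.024], [-0.006, -0.024], [-0.004, -0.025], [-0.002, -0.025], [0.0, -0.025], [0.003, -0.025], [0.005, -0.025], [0.007, -0.024], [0.009, -0.023], [0.011, -0.023], [0.013, -0.022], [0.015, -0.02], [0.016, -0.019], [0.018, -0.018], [0.019, -0.016], [0.021, -0.014], [0.022, -0.012], [0.023, -0.01], [0.024, -0.008], [0.024, -0.006], [0.025, -0.004], [0.025, -0.002], [0.025, 0.0], [0.025, 0.003], [0.025, 0.005], [0.024, 0.007], [0.023, 0.009], [0.023, 0.011], [0.022, 0.013]]
```

Call:
jog_arm:
  commands:
    - {"x": 0.008, "y": 0, "z": -0.1, "roll": 0, "jaw": 0.2}
    - {"x": 0, "y": 0, "z": -0.12, "roll": 0, "jaw": 0.2}
    - {"x": 0, "y": 0, "z": -0.12, "roll": 0, "jaw": 0.2}
    - {"x": 0, "y": 0, "z": -0.12, "roll": 0, "jaw": 0.2}
    - {"x": 0, "y": 0, "z": -0.08, "roll": 0, "jaw": 0.2}
    - {"x": 0, "y": 0, "z": -0.048, "roll": 0, "jaw": 0.2}
    - {"x": 0, "y": 0, "z": 0, "roll": 0, "jaw": 0.2}
    - {"x": 0, "y": 0, "z": 0, "roll": 0, "jaw": 0.2}

```text
t: 2.4
ee_pos: [0.4908, -0.0025, 0.0846]
orientation: [-0.0, 0.357, 0.934, -0.0]
force: [-0.5, 0.2, 0.5]
grip_width: 0.0337
grip_force: 0.0
```

Run:
```python
from h import *
a=snap('scene');w=snap('wrist');s=manip.get_state()
print(s['ee_pos'],s['force'])
i=cv2.resize(a['image'][145:260,265:405],None,fx=3.48,fy=3.48)
cv2.imwrite('pics/m1.png',np.hstack([cv2.resize(i,(400,300)),cv2.resize(w['image'],(400,300))]))
```

```text
[ 0.49135578 -0.00263062  0.08516512] [0.12750941 0.82370893 0.77511858]
```

View pics/m1.png

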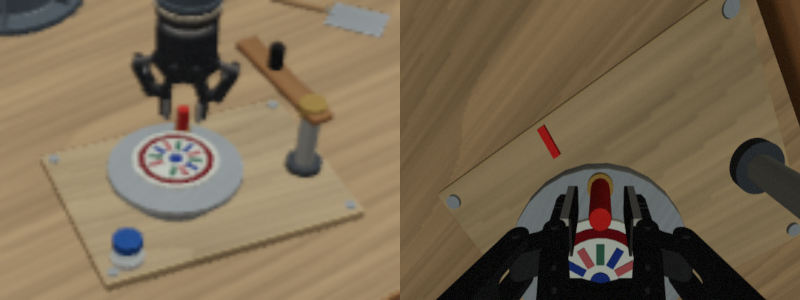

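The handle post sits centred between the two fingers (left panel at (182,117), right panel at (600,218)) with no contact force. Now I'll turn it anticlockwise.

Call:
jog_arm:
  commands:
    - {"x": -0.016, "y": -0.019, "z": 0, "roll": 1, "jaw": 0.2}
    - {"x": -0.014, "y": -0.021, "z": 0, "roll": 1, "jaw": 0.2}
    - {"x": -0.012, "y": -0.022, "z": 0, "roll": 1, "jaw": 0.2}
    - {"x": -0.01, "y": -0.023, "z": 0, "roll": 1, "jaw": 0.2}
    - {"x": -0.008, "y": -0.024, "z": 0, "roll": 1, "jaw": 0.2}
    - {"x": -0.006, "y": -0.024, "z": 0, "roll": 1, "jaw": 0.2}
    - {"x": -0.004, "y": -0.025, "z": 0, "roll": 1, "jaw": 0.2}
    - {"x": -0.002, "y": -0.025, "z": 0, "roll": 1, "jaw": 0.2}
    - {"x": 0, "y": -0.025, "z": 0, "roll": 1, "jaw": 0.2}
    - {"x": 0.003, "y": -0.025, "z": 0, "roll": 1, "jaw": 0.2}
    - {"x": 0.005, "y": -0.025, "z": 0, "roll": 1, "jaw": 0.2}

```text
t: 3.6
ee_pos: [0.475, -0.0672, 0.0852]
orientation: [0.001, -0.117, 0.993, 0.0]
force: [0.1, 0.5, 0.1]
grip_width: 0.0342
grip_force: 0.4
```

Run:
```python
from h import *
s=manip.get_state();print(s['q'].round(2),s['force'],s['ee_pos'])
```

```text
[-0.14  0.26 -0.38  0.93  0.   -0.38] [0.1026722 0.5466117 0.1321649] [ 0.47504005 -0.06722288  0.08519216]
```

Call:
jog_arm:
  commands:
    - {"x": 0.007, "y": -0.024, "z": 0, "roll": 1, "jaw": 0.2}
    - {"x": 0.009, "y": -0.023, "z": 0, "roll": 1, "jaw": 0.2}
    - {"x": 0.011, "y": -0.023, "z": 0, "roll": 1, "jaw": 0.2}
    - {"x": 0.013, "y": -0.022, "z": 0, "roll": 1, "jaw": 0.2}
    - {"x": 0.015, "y": -0.02, "z": 0, "roll": 1, "jaw": 0.2}
    - {"x": 0.016, "y": -0.019, "z": 0, "roll": 1, "jaw": 0.2}
    - {"x": 0.018, "y": -0.018, "z": 0, "roll": 1, "jaw": 0.2}
    - {"x": 0.019, "y": -0.016, "z": 0, "roll": 1, "jaw": 0.2}
    - {"x": 0.021, "y": -0.014, "z": 0, "roll": 1, "jaw": 0.2}
    - {"x": 0.022, "y": -0.012, "z": 0, "roll": 1, "jaw": 0.2}

```text
t: 4.6
ee_pos: [0.5121, -0.1147, 0.0851]
orientation: [0.0, -0.526, 0.851, 0.001]
force: [-2.9, 2.6, 4.2]
grip_width: 0.0339
grip_force: 2.2
```

Call:
jog_arm:
  commands:
    - {"x": 0.023, "y": -0.01, "z": 0, "roll": 1, "jaw": 0.2}
    - {"x": 0.024, "y": -0.008, "z": 0, "roll": 1, "jaw": 0.2}
    - {"x": 0.024, "y": -0.006, "z": 0, "roll": 1, "jaw": 0.2}
    - {"x": 0.025, "y": -0.004, "z": 0, "roll": 1, "jaw": 0.2}
    - {"x": 0.025, "y": -0.002, "z": 0, "roll": 1, "jaw": 0.2}
    - {"x": 0.025, "y": 0, "z": 0, "roll": 1, "jaw": 0.2}
    - {"x": 0.025, "y": 0.003, "z": 0, "roll": 1, "jaw": 0.2}
    - {"x": 0.025, "y": 0.005, "z": 0, "roll": 1, "jaw": 0.2}
    - {"x": 0.024, "y": 0.007, "z": 0, "roll": 1, "jaw": 0.2}

```text
t: 5.5
ee_pos: [0.5683, -0.1189, 0.0853]
orientation: [-0.0, 0.811, -0.585, 0.001]
force: [0.3, -0.2, -0.2]
grip_width: 0.034
grip_force: 0.0
```

Call:
jog_arm:
  commands:
    - {"x": 0.023, "y": 0.009, "z": 0, "roll": 1, "jaw": 0.2}
    - {"x": 0.023, "y": 0.011, "z": 0, "roll": 1, "jaw": 0.2}
    - {"x": 0.015, "y": 0.008, "z": 0, "roll": 0.5, "jaw": 0.2}
    - {"x": 0, "y": 0, "z": 0, "roll": 0, "jaw": 0.2}

```text
t: 5.9
ee_pos: [0.5759, -0.114, 0.0848]
orientation: [0.005, 0.869, -0.495, -0.004]
force: [-27.4, -11.8, 19.0]
grip_width: 0.0342
grip_force: 15.4
```

Run:
```python
from h import *
a=snap('scene');w=snap('wrist');s=manip.get_state()
print(s['ee_pos'],s['force'],s['q'].round(2))
i=a['image'][145:260,265:405]
cv2.imwrite('pics/m2.png',np.hstack([cv2.resize(i,(400,300)),cv2.resize(w['image'],(400,300))]))
```

```text
[ 0.57595551 -0.11401624  0.08481107] [-26.66400484 -10.65377215  17.93899177] [-0.19  0.43 -0.11  1.04 -0.01 -2.3 ]
```

View pics/m2.png

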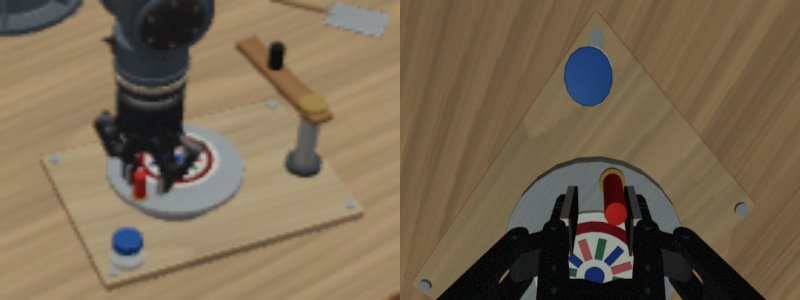

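It is pressed against the end stop: 29 N, well above the 6 N a click takes, with the handle near az 288°. The hand rest hasn't moved. Now I'll reverse exactly the same path, which is five clicks clockwise.

Call:
jog_arm:
  commands:
    - {"x": -0.015, "y": -0.008, "z": 0, "roll": -0.5, "jaw": 0.2}
    - {"x": -0.023, "y": -0.011, "z": 0, "roll": -1, "jaw": 0.2}
    - {"x": -0.023, "y": -0.009, "z": 0, "roll": -1, "jaw": 0.2}
    - {"x": -0.024, "y": -0.007, "z": 0, "roll": -1, "jaw": 0.2}
    - {"x": -0.025, "y": -0.005, "z": 0, "roll": -1, "jaw": 0.2}
    - {"x": -0.025, "y": -0.003, "z": 0, "roll": -1, "jaw": 0.2}
    - {"x": -0.025, "y": 0, "z": 0, "roll": -1, "jaw": 0.2}
    - {"x": -0.025, "y": 0.002, "z": 0, "roll": -1, "jaw": 0.2}
    - {"x": -0.025, "y": 0.004, "z": 0, "roll": -1, "jaw": 0.2}
    - {"x": -0.024, "y": 0.006, "z": 0, "roll": -1, "jaw": 0.2}
    - {"x": -0.024, "y": 0.008, "z": 0, "roll": -1, "jaw": 0.2}
    - {"x": -0.023, "y": 0.01, "z": 0, "roll": -1, "jaw": 0.2}

```text
t: 7.2
ee_pos: [0.5142, -0.1153, 0.0855]
orientation: [0.002, -0.522, 0.853, -0.001]
force: [3.9, 0.2, -2.0]
grip_width: 0.0342
grip_force: 1.8
```

Call:
jog_arm:
  commands:
    - {"x": -0.022, "y": 0.012, "z": 0, "roll": -1, "jaw": 0.2}
    - {"x": -0.021, "y": 0.014, "z": 0, "roll": -1, "jaw": 0.2}
    - {"x": -0.019, "y": 0.016, "z": 0, "roll": -1, "jaw": 0.2}
    - {"x": -0.018, "y": 0.018, "z": 0, "roll": -1, "jaw": 0.2}
    - {"x": -0.016, "y": 0.019, "z": 0, "roll": -1, "jaw": 0.2}
    - {"x": -0.015, "y": 0.02, "z": 0, "roll": -1, "jaw": 0.2}
    - {"x": -0.013, "y": 0.022, "z": 0, "roll": -1, "jaw": 0.2}
    - {"x": -0.011, "y": 0.023, "z": 0, "roll": -1, "jaw": 0.2}
    - {"x": -0.009, "y": 0.023, "z": 0, "roll": -1, "jaw": 0.2}
    - {"x": -0.007, "y": 0.024, "z": 0, "roll": -1, "jaw": 0.2}

```text
t: 8.2
ee_pos: [0.4753, -0.0672, 0.0853]
orientation: [0.001, -0.113, 0.994, -0.0]
force: [0.7, 0.1, 0.3]
grip_width: 0.034
grip_force: 0.0
```

Call:
jog_arm:
  commands:
    - {"x": -0.005, "y": 0.025, "z": 0, "roll": -1, "jaw": 0.2}
    - {"x": -0.003, "y": 0.025, "z": 0, "roll": -1, "jaw": 0.2}
    - {"x": 0, "y": 0.025, "z": 0, "roll": -1, "jaw": 0.2}
    - {"x": 0.002, "y": 0.025, "z": 0, "roll": -1, "jaw": 0.2}
    - {"x": 0.004, "y": 0.025, "z": 0, "roll": -1, "jaw": 0.2}
    - {"x": 0.006, "y": 0.024, "z": 0, "roll": -1, "jaw": 0.2}
    - {"x": 0.008, "y": 0.024, "z": 0, "roll": -1, "jaw": 0.2}
    - {"x": 0.01, "y": 0.023, "z": 0, "roll": -1, "jaw": 0.2}

```text
t: 9.0
ee_pos: [0.481, -0.0188, 0.0853]
orientation: [0.001, 0.234, 0.972, -0.001]
force: [1.0, -3.8, 0.1]
grip_width: 0.0344
grip_force: 1.6
```

Call:
jog_arm:
  commands:
    - {"x": 0.012, "y": 0.022, "z": 0, "roll": -1, "jaw": 0.2}
    - {"x": 0.014, "y": 0.021, "z": 0, "roll": -1, "jaw": 0.2}
    - {"x": 0.016, "y": 0.019, "z": 0, "roll": -1, "jaw": 0.2}
    - {"x": 0, "y": 0, "z": 0, "roll": 0, "jaw": 0.2}
    - {"x": 0, "y": 0, "z": 0, "roll": 0, "jaw": 0.2}

```text
t: 9.5
ee_pos: [0.4911, -0.0028, 0.0848]
orientation: [0.0, 0.355, 0.935, 0.0]
force: [0.3, 0.1, -0.3]
grip_width: 0.034
grip_force: 0.0
```

Call:
jog_arm:
  commands:
    - {"x": 0, "y": 0, "z": 0.06, "roll": 0, "jaw": 0.2}
    - {"x": 0, "y": 0, "z": 0.14, "roll": 0, "jaw": 0.2}
    - {"x": 0, "y": 0, "z": 0.14, "roll": 0, "jaw": 0.2}
    - {"x": 0, "y": 0, "z": 0.14, "roll": 0, "jaw": 0.06}
    - {"x": 0, "y": 0, "z": 0.12, "roll": 0, "jaw": 0.06}
    - {"x": 0, "y": 0, "z": 0, "roll": 0, "jaw": 0.06}
    - {"x": 0, "y": 0, "z": 0, "roll": 0, "jaw": 0.06}
    - {"x": 0, "y": 0, "z": 0, "roll": 0, "jaw": 0.06}

```text
t: 10.3
ee_pos: [0.4901, -0.003, 0.2333]
orientation: [-0.001, 0.356, 0.934, -0.0]
force: [-0.7, 0.6, -1.2]
grip_width: 0.0401
grip_force: 0.0
```

Run:
```python
from h import *
w=snap('wrist','w3.png');s=manip.get_state()
print(s['ee_pos'])
h=cv2.cvtColor(w['image'],cv2.COLOR_BGR2HSV)
m=(((h[...,0]<6)|(h[...,0]>173))&(h[...,1]>150)&(h[...,2]>80)).astype(np.uint8)
c,l,st,ce=cv2.connectedComponentsWithStats(m)
for i in range(1,c):
    if st[i,4]>150: print(st[i],ce[i],onz(w,*ce[i],.106))
b=(h[...,2]<50).astype(np.uint8);b[200:]=0;b[:,:400]=0
c,l,st,ce=cv2.connectedComponentsWithStats(b)
for i in range(1,c):
    if st[i,4]>150: print('blk',st[i],ce[i],onz(w,st[i,0]+st[i,2]-13,ce[i][1],.175))
```

```text
[ 0.49006174 -0.00292743  0.23313275]
[262 134  21  28 213] [271.87323944 147.52112676] [ 0.43987251 -0.01029546  0.106     ]
[313 180  18  17 246] [321.8699187  188.01626016] [ 0.49184409 -0.00300603  0.106     ]
blk [407  19  62 113 206] [434.74757282  71.52912621] [0.47502321 0.11188401 0.175     ]
blk [ 471   87   59   35 1667] [500.04139172 102.92381524] [0.51224693 0.12823801 0.175     ]
blk [ 450  133   57   67 1043] [469.96931927 168.1936721 ] [0.53617742 0.09751885 0.175     ]
```

View pics/w3.png

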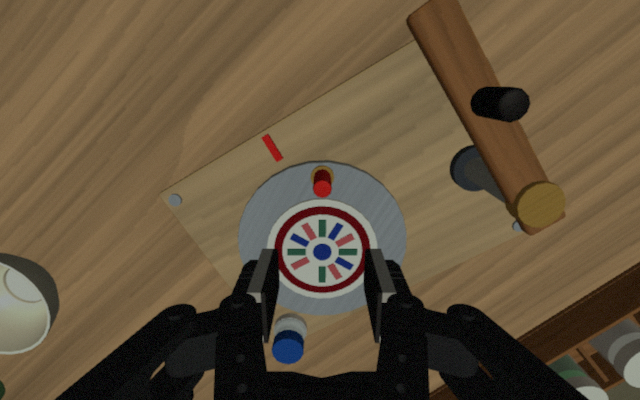

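The handle is back at (322,188), the same pixel as before, so it rests in click 5. The knob top is at about (515,103), which puts it at (0.511, 0.127). I'll cage the knob next.

Call:
jog_arm:
  commands:
    - {"x": 0.01, "y": 0.07, "z": 0, "roll": 1, "jaw": 0.06}
    - {"x": 0.014, "y": 0.09, "z": 0, "roll": 1, "jaw": 0.06}
    - {"x": 0.014, "y": 0.09, "z": 0, "roll": 1, "jaw": 0.06}
    - {"x": 0.014, "y": 0.09, "z": 0, "roll": 1, "jaw": 0.06}
    - {"x": 0.014, "y": 0.09, "z": 0, "roll": 1, "jaw": 0.06}
    - {"x": 0.014, "y": 0.07, "z": 0, "roll": 1, "jaw": 0.06}
    - {"x": 0.006, "y": 0.02, "z": 0, "roll": 1, "jaw": 0.06}
    - {"x": 0, "y": 0, "z": 0, "roll": 0, "jaw": 0.06}
    - {"x": 0, "y": 0, "z": 0, "roll": 0, "jaw": 0.06}

```text
t: 11.25
ee_pos: [0.5118, 0.1269, 0.2334]
orientation: [-0.001, 0.06, 0.998, -0.0]
force: [-0.3, 0.0, 0.1]
grip_width: 0.0402
grip_force: 0.0
```

Run:
```python
from h import *
w=snap('wrist','w4.png');s=manip.get_state()
print(s['ee_pos'],s['q'].round(2))
T=np.array([.5455,-.0515]);y=np.radians(-11.7);p=T+np.array([[np.cos(y),-np.sin(y)],[np.sin(y),np.cos(y)]])@[.02,.175]
k=np.array([.511,.127])-p;print(p,np.linalg.norm(k),np.degrees(np.arctan2(k[1],k[0])))
t=np.radians(173+np.arange(0,101,5));q=p+.09*np.c_[np.cos(t),np.sin(t)]
print(q[0],(np.diff(q,axis=0)/.25).round(3).tolist())
```

```text
[0.51193376 0.12671787 0.23364789] [ 0.24  0.24 -0.    1.33 -0.    0.36]
[0.60057223 0.11580825] 0.09026871144166511 172.8779910975907
[0.51124308 0.12677649] [[-0.002, -0.031], [0.0, -0.031], [0.003, -0.031], [0.006, -0.031], [0.008, -0.03], [0.011, -0.029], [0.014, -0.028], [0.016, -0.027], [0.018, -0.026], [0.02, -0.024], [0.022, -0.022], [0.024, -0.02], [0.026, -0.018], [0.027, -0.015], [0.029, -0.013], [0.03, -0.01], [0.03, -0.008], [0.031, -0.005], [0.031, -0.002], [0.031, 0.0]]
```

View pics/w4.png

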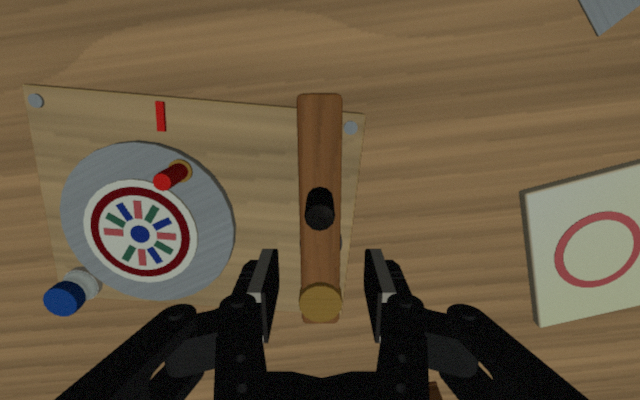

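The knob at (320,207) is centred between the fingers. I'll descend and swing the rest. The last rows have to overshoot, because the knob trails by about 10 mm.

Call:
jog_arm:
  commands:
    - {"x": 0, "y": 0, "z": -0.1, "roll": 0, "jaw": 0.06}
    - {"x": 0, "y": 0, "z": -0.12, "roll": 0, "jaw": 0.06}
    - {"x": 0, "y": 0, "z": -0.12, "roll": 0, "jaw": 0.06}
    - {"x": 0, "y": 0, "z": 0, "roll": 0, "jaw": 0.06}
    - {"x": 0, "y": 0, "z": 0, "roll": 0, "jaw": 0.06}

```text
t: 11.8
ee_pos: [0.5121, 0.1267, 0.1497]
orientation: [-0.0, 0.06, 0.998, -0.0]
force: [0.1, 0.5, 0.9]
grip_width: 0.0399
grip_force: 0.0
```

Call:
jog_arm:
  commands:
    - {"x": -0.002, "y": -0.031, "z": 0, "roll": 1, "jaw": 0.06}
    - {"x": 0, "y": -0.031, "z": 0, "roll": 1, "jaw": 0.06}
    - {"x": 0.003, "y": -0.031, "z": 0, "roll": 1, "jaw": 0.06}
    - {"x": 0.006, "y": -0.031, "z": 0, "roll": 1, "jaw": 0.06}
    - {"x": 0.008, "y": -0.03, "z": 0, "roll": 1, "jaw": 0.06}
    - {"x": 0.011, "y": -0.029, "z": 0, "roll": 1, "jaw": 0.06}

```text
t: 12.4
ee_pos: [0.5194, 0.0813, 0.1513]
orientation: [0.001, -0.203, 0.979, 0.0]
force: [-2.2, 1.3, 0.2]
grip_width: 0.0401
grip_force: 1.0
```

Call:
jog_arm:
  commands:
    - {"x": 0.014, "y": -0.028, "z": 0, "roll": 1, "jaw": 0.06}
    - {"x": 0.016, "y": -0.027, "z": 0, "roll": 1, "jaw": 0.06}
    - {"x": 0.018, "y": -0.026, "z": 0, "roll": 1, "jaw": 0.06}
    - {"x": 0.02, "y": -0.024, "z": 0, "roll": 1, "jaw": 0.06}
    - {"x": 0.022, "y": -0.022, "z": 0, "roll": 1, "jaw": 0.06}
    - {"x": 0.024, "y": -0.02, "z": 0, "roll": 1, "jaw": 0.06}
    - {"x": 0.026, "y": -0.018, "z": 0, "roll": 1, "jaw": 0.06}
    - {"x": 0.027, "y": -0.015, "z": 0, "roll": 1, "jaw": 0.06}

```text
t: 13.2
ee_pos: [0.5612, 0.0361, 0.1513]
orientation: [0.001, -0.525, 0.851, -0.0]
force: [-0.8, 1.6, 0.1]
grip_width: 0.04
grip_force: 0.9
```

Call:
jog_arm:
  commands:
    - {"x": 0.029, "y": -0.013, "z": 0, "roll": 1, "jaw": 0.06}
    - {"x": 0.03, "y": -0.01, "z": 0, "roll": 1, "jaw": 0.06}
    - {"x": 0.03, "y": -0.008, "z": 0, "roll": 1, "jaw": 0.06}
    - {"x": 0.031, "y": -0.005, "z": 0, "roll": 1, "jaw": 0.06}
    - {"x": 0.016, "y": -0.001, "z": 0, "roll": 0.5, "jaw": 0.06}
    - {"x": 0, "y": 0, "z": 0, "roll": 0, "jaw": 0.06}

```text
t: 13.8
ee_pos: [0.5932, 0.0272, 0.1511]
orientation: [-0.001, -0.68, 0.733, 0.001]
force: [-9.0, 0.5, 3.3]
grip_width: 0.0403
grip_force: 4.7
```

The reading is 9 N, which fits being against the stop. I'll nudge it once more to confirm, then back off to centre and lift.

Call:
jog_arm:
  commands:
    - {"x": 0.01, "y": 0, "z": 0, "roll": 0, "jaw": 0.06}
    - {"x": 0, "y": 0, "z": 0, "roll": 0, "jaw": 0.06}

```text
t: 14.0
ee_pos: [0.5934, 0.0272, 0.1509]
orientation: [-0.002, -0.68, 0.733, 0.002]
force: [-17.4, 1.1, 8.2]
grip_width: 0.0401
grip_force: 8.9
```

Call:
jog_arm:
  commands:
    - {"x": -0.03, "y": 0, "z": 0, "roll": 0, "jaw": 0.06}
    - {"x": -0.024, "y": 0, "z": 0, "roll": 0, "jaw": 0.06}
    - {"x": 0, "y": 0, "z": 0, "roll": 0, "jaw": 0.06}
    - {"x": 0, "y": 0, "z": 0, "roll": 0, "jaw": 0.06}

```text
t: 14.4
ee_pos: [0.5842, 0.0271, 0.1501]
orientation: [0.001, -0.68, 0.733, -0.001]
force: [-0.1, 0.4, 0.1]
grip_width: 0.0404
grip_force: 0.0
```

Now I'll lift, then move clear towards the robot and to the left, high up.

Call:
jog_arm:
  commands:
    - {"x": 0, "y": 0, "z": 0.08, "roll": 0, "jaw": 0.06}
    - {"x": 0, "y": 0, "z": 0.14, "roll": 0, "jaw": 0.06}
    - {"x": 0, "y": 0, "z": 0.14, "roll": 0, "jaw": 0.06}
    - {"x": 0, "y": 0, "z": 0.1, "roll": 0, "jaw": 0.06}
    - {"x": -0.1, "y": 0.06, "z": 0, "roll": 0, "jaw": 0.06}
    - {"x": -0.15, "y": 0.08, "z": 0, "roll": 0, "jaw": 0.06}
    - {"x": -0.15, "y": 0.08, "z": 0, "roll": 0, "jaw": 0.06}
    - {"x": -0.15, "y": 0.08, "z": 0, "roll": 0, "jaw": 0.06}
    - {"x": -0.12, "y": 0.06, "z": 0, "roll": 0, "jaw": 0.06}
    - {"x": 0, "y": 0, "z": 0, "roll": 0, "jaw": 0.06}
    - {"x": 0, "y": 0, "z": 0, "roll": 0, "jaw": 0.06}

```text
t: 15.5
ee_pos: [0.4163, 0.1176, 0.265]
orientation: [0.001, -0.681, 0.733, -0.001]
force: [1.4, 0.3, -0.2]
grip_width: 0.0401
grip_force: 0.0
```

Run:
```python
from h import *
a=snap('scene');s=manip.get_state();print(s['t'],s['ee_pos'],s['force'])
cv2.imwrite('pics/f.png',cv2.resize(a['image'][130:270,200:440],(800,467),interpolation=cv2.INTER_CUBIC))
h=cv2.cvtColor(a['image'],cv2.COLOR_BGR2HSV)
red=(((h[...,0]<6)|(h[...,0]>173))&(h[...,1]>150)&(h[...,2]>80)).astype(np.uint8)
c,l,st,ce=cv2.connectedComponentsWithStats(red[145:260,265:405].copy())
for i in range(1,c): print(st[i],ce[i]+[265,145])
```

```text
15.55 [0.41689547 0.11730502 0.26471837] [-0.0573219 -0.1153006 -0.5000575]
[62 41  4  9 32] [328.59375 189.96875]
[53 54  1  1  1] [318. 199.]
[50 57  1  1  1] [315. 202.]
[72 57  1  1  1] [337. 202.]
[49 59  1  3  3] [314. 205.]
[71 59  3  8  8] [337.5 207.5]
[50 63  1  1  1] [315. 208.]
[51 65  3  3  3] [317. 211.]
[68 67  2  2  2] [333.5 212.5]
[55 68  1  1  1] [320. 213.]
[58 69  2  1  2] [323.5 214. ]
[64 69  2  1  2] [329.5 214. ]
```

View pics/f.png

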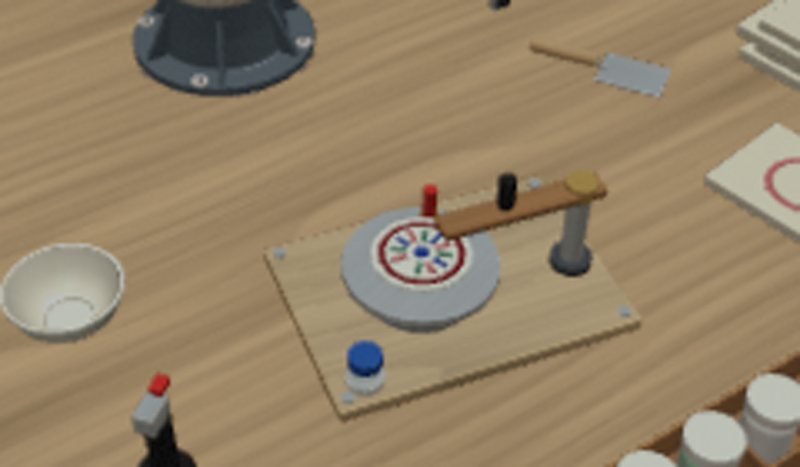

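The bar lies over the plate, parallel to the board's y side. The handle is at its click-5 position (328.6,190.0), and the bystanders in this view are undisturbed.

```bash
python3 -c "
from rig import manip
print(manip.finish_job())"
```

```text
the job is handed in; nothing more can be done
None
```

I turned the turntable back to its end stop and then five clicks clockwise, where it now rests; the hand rest is swung in to its stop, nothing else was seen to move, and I handed the job in at about 15.6 s.

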